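# Slide the coaster out over the tray's edge

### The job

The round sugar box stands in the way of the square coaster on the pouf tray: push the box aside along the tray, to whichever side you like, until it is out of the coaster's way. Then push the square coaster out over the tray's one open, rimless edge so that 3 cm of it overhangs, square to that edge, ready for a guest to pick up. Only push gently: do not grip, lift or tip anything; keep the box fully on the tray and untouched by the coaster, leave everything else on the tray where it is, and end with the arm clear.

Things in the scene. Friction and masses are not known exactly. Their poses are not given: they have to be found in the camera images.
- tray_edge (a point): middle of the open edge of the tray, on its upper surface (45 mm above the table). The tray is a teal painted wooden board, 320 mm (x) by 620 mm (y), fixed, turned by up to 0.3 rad. x of this frame points level, outward over the open edge, away from the robot; y runs along the edge; z is up. The upper surface reaches from x = -310 mm to 0 and y = -300 to 300 mm; the other three sides have a rim 10 mm thick, 12 mm high. Beyond the edge there is a free drop to the table.
- coaster: square dark slate coaster, 100 x 100 mm, 8 mm thick, about 0.2 kg, lying flat on the tray; origin at the centre of its underside, x and y parallel to its sides, x within 0.15 rad of the tray's x. It starts 160 to 200 mm inside the open edge (its centre). With 30 mm overhang its centre is 20 mm inside the edge.
- sugar_box: round aluminium sugar box, 72 mm diameter, 62 mm high plus a knob 16 mm wide and 8 mm high on top, closed, about 0.25 kg, loose and upright on the tray between the square coaster and the open edge; origin at the centre of its underside.
- teapot: empty cream enamel teapot, body 110 mm diameter, 122 mm high with its knob; spout reaches 95 mm along its x, handle 93 mm the other way; loose, at the left or right end of the tray; origin at the centre of its underside. Leave alone.
- canister: clear plastic canister with white flip-top lid shut, half full of something brown, 84 mm diameter, 126 mm high, loose, at the end of the tray opposite to the teapot; origin at the centre of its underside. Leave alone.
- glass_a: smoky drinking glass, 64 mm diameter, 85 mm high, loose, near one end of the open edge; origin at the centre of its underside. Leave alone.
- glass_b: second smoky glass, like the first, near the other end of the open edge. Leave alone.
- spoon_rest: round white ceramic spoon rest, a shallow dish 82 mm diameter, 14 mm high, loose, near the tray's back rim; origin at the centre of its underside. Leave alone.
- round_coaster: round slate coaster, 84 mm diameter, 8 mm thick, loose, near the tray's back rim; origin at the centre of its underside. Leave alone.
Mind the look-alikes: they are no part of the job. Leave any blue look-alike of the coaster alone.

How it is judged:
By the outcome, as a careful person would: the job done as asked, in the order asked, and still so for the second after the job is handed in, with the robot touching nothing.
It also fails if it takes over 56 s, if anything falls off the work surface, if the arm or the gripper's body presses on something with over 40 N, if the wrist force passes 120 N, or if a joint passes its speed limit or range.

### The arm

A 6-joint arm with a two-finger parallel gripper is mounted at the origin on the work surface. World frame = base frame: x ahead of the robot, y to its left, z up, the work surface at z = 0. Lengths are in m, angles in degrees, forces in N, time in s.
With the tool pointing down it reaches from about 0.4 to 0.825 m from the base axis. Payload 7 kg.
Tool frame: the origin (TCP) lies at the very end of the fingers, on their centre line; the grasp point (between the pads) lies r.grip_depth behind it (r.grip_depth is the distance from the TCP to the grasp point, in m); z points along the fingers, y is the direction in which the jaws open and shut (so a half turn about z gives the same grasp; the last joint's range is limited). The gripper opens to 88 mm and grips with 3 to 60 N. Pads are 19 mm wide; open, the fingers measure 130 mm over their backs; the gripper's body (78 mm by 193 mm) begins 47 mm behind the grasp point.
Start: joints at [88.184, 20.546, 0.682, 0, -70.136, -16.507], TCP at [0.212, 0.641, 0.227] pointing down, gripper open.
Joint ranges: [-176.03, 176.03], [-82.01, 121.73], [-58.28, 71.71], [-173.87, 95.51], [-174.79, -0.11], [-173.66, 173.66]. Speed limits (degrees/s): [136.94, 136.94, 172.46, 180, 180, 180].

### API

Orientations are given as [roll, pitch, yaw] about the fixed x, y, z axes, in that order (R = Rz(yaw) Ry(pitch) Rx(roll)).
In Python, from plant import r gives the robot as it stands. The module is installed in compiled form; this text tells all that it offers.
- The arm moves only by the tool step_arm, never from a script. Its argument "increments" is a list of rows, each a list of 3 entries, a list of its own where there are three numbers: the shift along the tool's x, y, z in m, then the turn, a rotation vector about the tool's x, y, z in rad, then the closure, from 0 (fully open) to 1 (shut). In form: [[[x, y, z], [wx, wy, wz], grip], ...]. A call has 1 to 10 rows; each row is the pose to reach, as a shift and turn from the pose commanded when the call began, along the tool's axes at that moment; what a row does not reach only later rows make up. A row lasts 1/10 s, in which the tool goes at most 50 mm and 8.59 degrees, less where a joint would pass 70% of its speed; a pose out of reach is approached as far as the arm can. A call with a gripper value outside its range is refused whole. The fingers move at their own pace and stop on an object; "force" is the grip in N (left out, the last holds). Time passes only in rows, so rows that repeat a pose let the fingers close. It gives the time, the measured TCP pose, the force and the opening at its end, in the units of the state.
- r.get_state(): the state, without advancing time (a new reading comes with each control period).
- r.capture(name): name is "scene" or "top" or "wrist"; returns a dict with "color" (384x512x3 uint8, red, green, blue), "intrinsics" (3x3 intrinsics, pixels), "rvec" (rotation vector, rad) and "tvec" (3), from world to camera coordinates, as OpenCV has them; the wrist camera has in their place "T_tool_cam" (4x4, takes a point from camera to tool coordinates, whose origin is the TCP and whose axes are the flange's). Camera axes: x right, y down, z forward; pixel columns grow to the right and rows downward; lengths in m; the calibration is good to about 2 mm. A picture is of the moment at which its call begins: read the wrist's pose just before it. There is no depth.
- r.close_job(): hands the job in, once; it reports no verdict.
The state is a dict: "time_s": time; "joints": joint angles; "qd": joint speeds; "joint_torque": joint torques, N m; "tcp_pos": TCP position; "eef_rot": TCP orientation; "contact_force": force on the tool from outside, world axes, zero at the start; "moment": the same for the moment, N m; "gripper_width": finger opening in m.
Only numpy, scipy, OpenCV 4.12 (cv2) and the standard library are available. Lean on these libraries where they do the work, as an engineer would, in place of code of your own. Each camera call takes 0.05 s, during which the arm holds its last target.

## Working session

There is one attempt and no reset: what is moved stays moved. The work goes in short steps, Python scripts to look and compute and a tool call to move; the robot and the scene stay as the last step left them, time stands still between calls to the robot, and variables do not carry over. Pictures are saved under pics/ and viewed, and the job is handed in when it is done.

Besides the shell and the picture viewer there is one more tool, called in YAML: its name, and indented under it one key for each argument. step_arm: Moves the arm, as the interface text tells. Its arguments: {"type":"object","properties":{"increments":{"type":"array","items":{"type":"array"}},"force":{"type":"number"}},"required":["increments"]}

```bash
mkdir -p pics; python3 - <<'E'
from plant import r
import cv2,numpy as np,pickle
print(r.get_state(), r.grip_depth)
d={}
for n in ["scene","top","wrist"]:
    c=r.capture(n); d[n]=c
    cv2.imwrite(f"pics/{n}0.png",cv2.cvtColor(cv2.resize(c["color"],(768,576),interpolation=cv2.INTER_CUBIC),cv2.COLOR_RGB2BGR))
    print(n,{k:np.round(v,4).tolist() for k,v in c.items() if k!="color"})
pickle.dump(d,open("c0.pkl","wb"))
E
```

```text
{'time_s': 0.0, 'joints': array([ 8.81833863e+01,  2.05897842e+01,  6.33305865e-01, -2.00592716e-02,
       -7.01338189e+01, -1.65046624e+01]), 'qd': array([-0.05181451, -0.10839682,  0.00977758,  0.06488641, -0.05791555,
       -0.11324129]), 'joint_torque': array([ 1.67765702e-04, -5.82711446e+01,  2.93071425e+01,  6.99704468e+00,
        7.23727353e-03, -1.47802734e-04]), 'tcp_pos': array([0.21208028, 0.64030939, 0.22563794]), 'eef_rot': array([ 1.79908066e+02, -7.57525243e-03, -1.83281015e+01]), 'contact_force': array([ 0.02049542,  0.48390881, -0.44972155]), 'moment': array([0.00585685, 0.02593046, 0.01254641]), 'gripper_width': 0.08785891932387058} 0.0188
scene {'intrinsics': [[346.8987, 0.0, 252.3981], [0.0, 346.8987, 194.5945], [0.0, 0.0, 1.0]], 'rvec': [1.7573, 1.5439, -0.7302], 'tvec': [-0.094, -0.3213, 1.452]}
top {'intrinsics': [[352.0025, 0.0, 252.9039], [0.0, 352.0025, 194.0642], [0.0, 0.0, 1.0]], 'rvec': [2.1529, -2.1732, 0.0493], 'tvec': [0.0478, 0.6145, 0.923]}
wrist {'intrinsics': [[273.8767, 0.0, 252.8059], [0.0, 273.8767, 186.5774], [0.0, 0.0, 1.0]], 'T_tool_cam': [[-0.0016, -0.9574, -0.2886, 0.0785], [1.0, -0.0017, 0.0001, -0.0006], [-0.0005, -0.2886, 0.9574, -0.1587], [0.0, 0.0, 0.0, 1.0]]}
```

View pics/scene0.png

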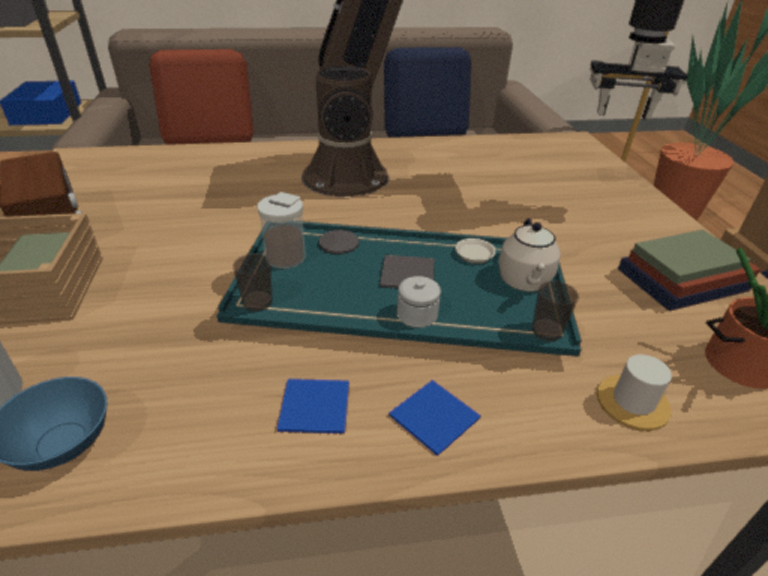

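View pics/top0.png

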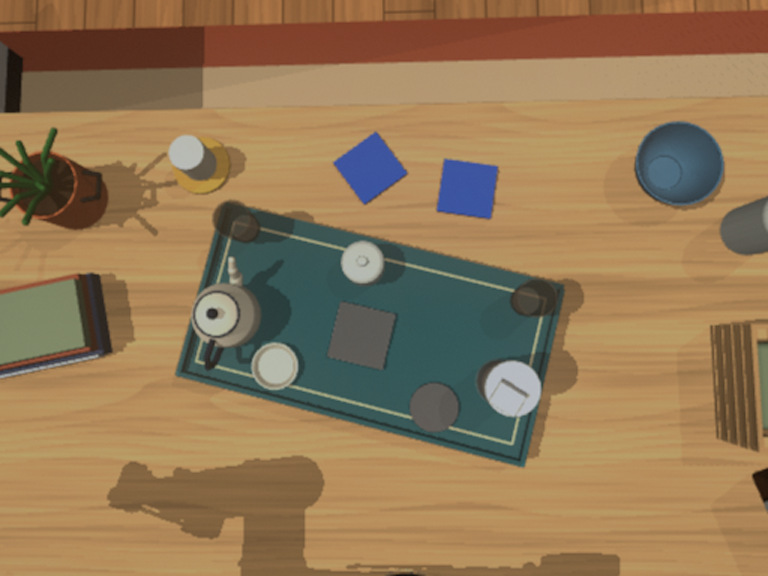

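View pics/wrist0.png

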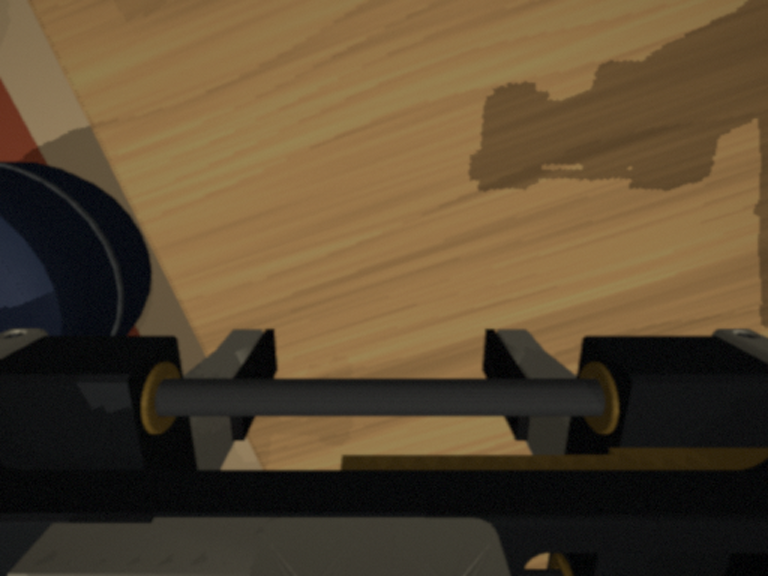

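The scene view shows the open edge facing the camera. In the top view (768 px) the square slate coaster is at (363,336), the sugar box at (362,262), glasses at (238,222) and (533,297), the teapot at (222,313), the canister at (512,388), the spoon rest at (275,366) and the round coaster at (434,407).

The things that could be taken for the coaster are the slate square (363,336), the round slate (434,407) and the blue squares (370,167) and (468,188). For the box they are the spoon rest (275,366), the white cup (187,153), the canister lid (512,388) and the teapot lid (216,313). My choice is the dark square at (363,336) and the aluminium box at (362,262).

```bash
cat > h.py <<'E'
import numpy as np,cv2
def cast(c,px,z):
    R,_=cv2.Rodrigues(np.array(c["rvec"],float)); t=np.array(c["tvec"],float).ravel()
    px=np.atleast_2d(np.asarray(px,float)); K=np.array(c["intrinsics"])
    d=(np.c_[px,np.ones(len(px))]@np.linalg.inv(K).T)@R   # R^T d
    o=-R.T@t
    s=(z-o[2])/d[:,2]
    return (o+d*s[:,None])[:,:2]
def proj(c,P):
    return cv2.projectPoints(np.asarray(P,float).reshape(-1,1,3),np.array(c["rvec"],float),np.array(c["tvec"],float),np.array(c["intrinsics"],float),None)[0].reshape(-1,2)
E
python3 - <<'E'
import pickle,cv2,numpy as np
from h import *
d=pickle.load(open("c0.pkl","rb"));c=d["top"];im=c["color"];hsv=cv2.cvtColor(im,cv2.COLOR_RGB2HSV)
for n,p in dict(coaster=(242,224),tray=(300,224),round=(289,271),box=(242,174),knob=(241,174),line=(290,183),rim=(125,240)).items(): print(n,im[p[1],p[0]],hsv[p[1],p[0]])
crop=im[120:320,105:395]; cv2.imwrite("pics/crop0.png",cv2.cvtColor(cv2.resize(crop,(800,552),interpolation=cv2.INTER_CUBIC),cv2.COLOR_RGB2BGR))
E
```

```text
coaster [92 90 86] [20 17 92]
tray [52 88 88] [ 90 104  88]
round [95 92 87] [19 21 95]
box [182 186 177] [ 43  12 186]
knob [182 186 176] [ 42  14 186]
line [57 87 86] [89 88 87]
rim [54 64 59] [75 40 64]
```

View pics/crop0.png

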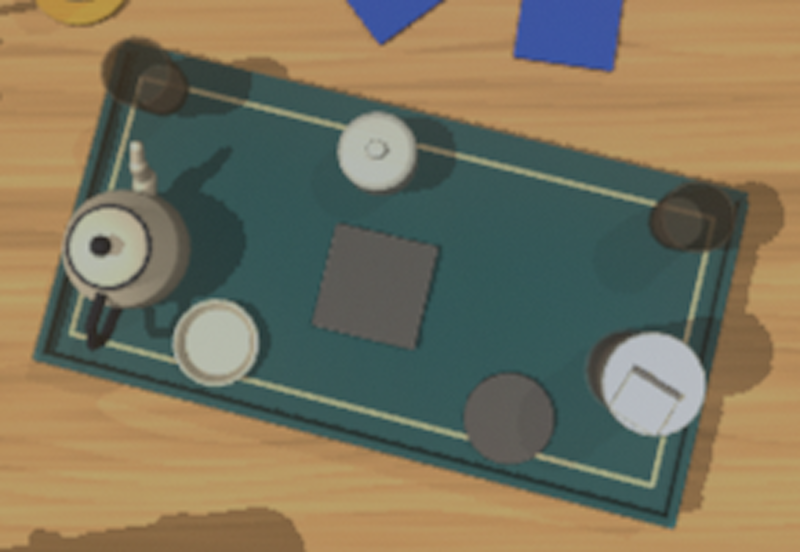

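The crop shows the plain grey square slate at (377,287) and the box with its knob at (377,150). The choice is confirmed. Next I measure everything.

```bash
cat > meas.py <<'E'
import pickle,cv2,numpy as np
from h import *
def line_edge(c,cols,lo,hi,z):
    im=c["color"].astype(float); g=im[:,:,0]-im[:,:,2]  # wood positive, teal negative
    g=cv2.GaussianBlur(g,(3,3),0.7)
    pts=[]
    for u in cols:
        r0=lo(u);r1=hi(u)
        col=g[r0:r1,u]
        s=np.where((col[:-1]>0)&(col[1:]<=0))[0]
        if len(s): k=s[-1]; pts.append((u,r0+k+col[k]/(col[k]-col[k+1])))
    return np.array(pts)
def measure(c,verbose=True):
    im=c["color"]; hsv=cv2.cvtColor(im,cv2.COLOR_RGB2HSV); out={}
    m=((hsv[:,:,1]<60)&(hsv[:,:,2]>62)&(hsv[:,:,2]<130)&(im[:,:,0].astype(int)>=im[:,:,2].astype(int)-2)).astype(np.uint8)
    out['mask']=m
    return out
E
python3 - <<'E'
from meas import *
d=pickle.load(open("c0.pkl","rb"));c=d["top"];im=c["color"]
R,_=cv2.Rodrigues(np.array(c["rvec"]));print("cam",-R.T@np.array(c["tvec"]))
# open edge: full pix coordinates; crop line from (200,55)->(740,190) in crop px /2.76 + offset
f=lambda u:int(120+ (55+ (( (u-105)*2.76)-180)*135/560)/2.76)
p=line_edge(c,range(190,345),lambda u:f(u)-12,lambda u:f(u)+8,0.045)
w=cast(c,p,0.045); 
vx,vy,x0,y0=cv2.fitLine(w.astype(np.float32),cv2.DIST_HUBER,0,0.001,0.001).ravel()
res=(w-[x0,y0])@np.array([-vy,vx]);print("edge n",len(w),"rms",res.std(),"max",abs(res).max(),"dir",vx,vy,"pt",x0,y0, p[::30].tolist())
hsv=cv2.cvtColor(im,cv2.COLOR_RGB2HSV)
m=((hsv[:,:,1]<70)&(hsv[:,:,2]>60)&(hsv[:,:,2]<130)).astype(np.uint8)
cs,_=cv2.findContours(m,cv2.RETR_EXTERNAL,cv2.CHAIN_APPROX_NONE)
for k in cs:
    if cv2.contourArea(k)>300: 
        (a,b)=k.reshape(-1,2).mean(0)
        if 105<a<395 and 120<b<320: print(cv2.contourArea(k),a,b,cv2.minAreaRect(cast(c,k.reshape(-1,2),0.053).astype(np.float32)))
m=((hsv[:,:,1]<50)&(hsv[:,:,2]>140)).astype(np.uint8)
cs,_=cv2.findContours(m,cv2.RETR_EXTERNAL,cv2.CHAIN_APPROX_NONE)
for k in cs:
    if cv2.contourArea(k)>300:
        (a,b)=k.reshape(-1,2).mean(0)
        if 105<a<395 and 120<b<320: print("bright",cv2.contourArea(k),a,b,[cv2.minEnclosingCircle(cast(c,k.reshape(-1,2),z).astype(np.float32)) for z in (0.107,)])
E
```

```text
cam [0.53819744 0.00903421 0.97066156]
edge n 155 rms 0.0003821600548560544 max 0.001946736541774107 dir 0.25297722 0.96747226 pt 0.68574476 -0.031511325 [[190.0, 145.23526780856497], [220.0, 151.799719489639], [250.0, 159.22494506625125], [280.0, 166.5214013409967], [310.0, 173.7875460269187], [340.0, 181.1635144490248]]
852.0 289.0 272.3269230769231 ((0.41366854310035706, -0.04992054030299187), (0.0854429304599762, 0.08437436819076538), 77.47447204589844)
1455.0 240.76027397260273 223.43150684931507 ((0.5372149348258972, 0.073928602039814), (0.10190729796886444, 0.10163023322820663), 75.813720703125)
3419.5 204.74014481094127 185.87691069991956 ((0.5513143539428711, 0.08118292689323425), (0.5774150490760803, 0.318423867225647), 75.42913818359375)
bright 1030.0 341.53846153846155 258.9519230769231 [((0.4492082893848419, -0.17296060919761658), 0.04469316825270653)]
bright 710.0 182.5 243.95348837209303 [((0.4878822863101959, 0.21312125027179718), 0.038680098950862885)]
bright 563.5 144.0 208.93506493506493 [((0.5740504860877991, 0.31092843413352966), 0.03486103191971779)]
bright 551.0 240.94736842105263 174.17105263157896 [((0.6578601598739624, 0.06868913024663925), 0.0343107208609581)]
```

```bash
cat >> h.py <<'E'
E0=np.array([0.68574,-0.03151]); YT=np.array([0.25298,0.96747]); XT=np.array([YT[1],-YT[0]])
def tray(w):
    w=np.atleast_2d(w)-E0; return np.c_[w@XT,w@YT]
def world(t):
    t=np.atleast_2d(t); return E0+t[:,:1]*XT+t[:,1:2]*YT
E
python3 - <<'E'
from meas import *
d=pickle.load(open("c0.pkl","rb"));c=d["top"];im=c["color"]
full=lambda p:(np.array(p,float)/ (800/290.)+[105,120])
print("yaw",np.degrees(np.arctan2(XT[1],XT[0])))
for n,p,z in [("cornerR",(748,192),.045),("cornerBR",(676,527),.057),("cornerBL",(34,360),.057),("glassL top",(135,72),.13),("glassL bot",(163,92),.045),("glassR bot",(683,223),.045),("glassR top",(695,215),.13),("tea lid",(104,247),.15),("tea body",(130,250),.09),("spout",(137,150),.12),("spoon",(216,342),.059),("round",(510,418),.053),("canister",(654,384),.171),("boxknob",(376,149),.115),("box top",(377,151),.107)]:
    print(n,np.round(tray(cast(c,full(p),z))*1000).tolist())
# coaster subpixel sides: radial rays on saturation image in tray frame rectification
hsv=cv2.cvtColor(im,cv2.COLOR_RGB2HSV); g=(im[:,:,0].astype(np.float32)-im[:,:,2])
cen=np.array([0.53745,0.0739]); t0=tray(cen)[0]; print("coaster",t0)
for side,(nx,ny) in dict(front=(1,0),back=(-1,0),L=(0,1),R=(0,-1)).items():
    P=[]
    for s in np.linspace(-.038,.038,39):
        ds=np.linspace(.03,.07,161)
        q=t0+np.outer(ds,[nx,ny])+s*np.array([ny,nx])
        px=proj(c,np.c_[world(q),np.full(len(q),.053)]).astype(np.float32)
        v=cv2.remap(g,px[None,:,0],px[None,:,1],cv2.INTER_LINEAR)[0]
        hi,lo=v[:30].mean(),v[-30:].mean(); k=np.where(v<(hi+lo)/2)[0]
        if len(k): P.append((s,ds[k[0]]))
    P=np.array(P); a=np.polyfit(P[:,0],P[:,1],1); print(side,len(P),"off",a[1],"slope deg",np.degrees(np.arctan(a[0])),(P[:,1]-np.polyval(a,P[:,0])).std())
E
```

```text
yaw -14.65394543414142
cornerR [[1.0, -257.0]]
cornerBR [[-316.0, -258.0]]
cornerBL [[-318.0, 359.0]]
glassL top [[-39.0, 312.0]]
glassL bot [[-40.0, 311.0]]
glassR bot [[-43.0, -205.0]]
glassR top [[-43.0, -194.0]]
tea lid [[-194.0, 290.0]]
tea body [[-194.0, 287.0]]
spout [[-105.0, 295.0]]
spoon [[-259.0, 195.0]]
round [[-259.0, -89.0]]
canister [[-190.0, -183.0]]
boxknob [[-52.0, 88.0]]
box top [[-53.0, 88.0]]
coaster [-0.17013275  0.06446661]
front 39 off 0.05010897435897436 slope deg -0.7161599454703891 0.00027206988988780716
back 39 off 0.050647435897435894 slope deg -0.6639750078857904 0.0002434183287775832
L 39 off 0.05047435897435896 slope deg 0.9611219297011719 0.0002673713584831773
R 39 off 0.05100641025641026 slope deg 0.5364073646333063 0.00020901864859397258
```

step_arm:
  increments:
    - [[0.01,0.008,0],[0,0,0.02],0.545]
    - [[0.03,0.023,0],[0,0,0.08],0.545]
    - [[0.055,0.042,0],[0,0,0.14],0.545]
    - [[0.08,0.062,0],[0,0,0.2],0.545]
    - [[0.105,0.081,0],[0,0,0.27],0.545]
    - [[0.13,0.1,0],[0,0,0.34],0.545]
    - [[0.155,0.119,0],[0,0,0.41],0.545]
    - [[0.18,0.139,0],[0,0,0.48],0.545]
    - [[0.205,0.158,0],[0,0,0.54],0.545]
    - [[0.22,0.17,0],[0,0,0.6],0.545]
  force: 10

```text
time_s: 1.15
tcp_pos: [0.3685, 0.4077, 0.2267]
eef_rot: [180.0, 0.0, -53.0]
contact_force: [-0.3, 0.9, -0.2]
gripper_width: 0.0403
```

```bash
cat > go.py <<'E'
import sys; from h import *; from plant import r
# usage: tray_x tray_y z yaw_rel_to_tray
tx,ty,z,yr=map(float,sys.argv[1:5])
s=r.get_state(); p=s["tcp_pos"]; psi=np.radians(s["eef_rot"][2]); w=world([tx,ty])[0]
d=w-p[:2]; X=np.array([np.cos(psi),np.sin(psi)]); Y=np.array([np.sin(psi),-np.cos(psi)])
yt=np.degrees(np.arctan2(XT[1],XT[0]))+yr
print("t",s["time_s"],"tray now",np.round(tray(p[:2])[0],4),"z",round(p[2],4),"yaw rel",round(s["eef_rot"][2]-yt+yr,2),"F",np.round(s["contact_force"],1),"w",s["gripper_width"],"j",np.round(s["joints"],0))
print("target",w,"shift",np.round([d@X,d@Y,p[2]-z],4),"turn z",round(-np.radians((yt-s["eef_rot"][2]+180)%360-180),4))
E
python3 go.py -0.0525 0.024 0.2 -90
```

```text
t 1.15 tray now [-0.418   0.3446] z 0.2267 yaw rel -38.3 F [-0.3  0.9 -0.2] w 0.04029599416174223 j [ 68.   9. -15.  -0. -66. -31.]
target [0.64101935 0.00499073] shift [0.4856 0.0251 0.0267] turn z 0.9023
```

step_arm:
  increments:
    - [[0.01,0.001,0],[0,0,0.04],0.545]
    - [[0.035,0.002,0],[0,0,0.1],0.545]
    - [[0.065,0.003,0],[0,0,0.16],0.545]
    - [[0.1,0.005,0],[0,0,0.23],0.545]
    - [[0.135,0.007,0],[0,0,0.3],0.545]
    - [[0.17,0.009,0],[0,0,0.37],0.545]
    - [[0.205,0.011,0],[0,0,0.44],0.545]
    - [[0.24,0.013,0],[0,0,0.5],0.545]
    - [[0.27,0.014,0],[0,0,0.55],0.545]
    - [[0.29,0.015,0],[0,0,0.6],0.545]

```text
time_s: 2.15
tcp_pos: [0.5321, 0.1689, 0.2264]
eef_rot: [180.0, -0.0, -87.3]
contact_force: [0.7, 0.5, -0.3]
gripper_width: 0.0401
```

```bash
python3 go.py -0.0525 0.024 0.15 -90
```

```text
t 2.15 tray now [-0.1993  0.155 ] z 0.2264 yaw rel -72.61 F [ 0.7  0.5 -0.3] w 0.04008182778495192 j [ 38.  10. -14.   0. -66. -35.]
target [0.64101935 0.00499073] shift [ 0.1689 -0.101   0.0764] turn z 0.3034
```

step_arm:
  increments:
    - [[0.01,-0.006,0],[0,0,0.03],0.545]
    - [[0.03,-0.018,0],[0,0,0.08],0.545]
    - [[0.055,-0.033,0],[0,0,0.13],0.545]
    - [[0.08,-0.048,0],[0,0,0.18],0.545]
    - [[0.105,-0.063,0],[0,0,0.23],0.545]
    - [[0.13,-0.078,0],[0,0,0.27],0.545]
    - [[0.15,-0.09,0.01],[0,0,0.3034],0.545]
    - [[0.164,-0.098,0.03],[0,0,0.3034],0.545]
    - [[0.1689,-0.101,0.055],[0,0,0.3034],0.545]
    - [[0.1689,-0.101,0.0764],[0,0,0.3034],0.545]

```text
time_s: 3.15
tcp_pos: [0.6409, 0.0065, 0.1487]
eef_rot: [180.0, -0.0, -104.5]
contact_force: [-0.2, -0.0, 0.1]
gripper_width: 0.0401
```

```bash
python3 go.py -0.0525 0.024 0.066 -90; python3 - <<'E'
from plant import r
import cv2
for n in ["scene","top"]:
    c=r.capture(n); im=c["color"]
    im=im[130:260,120:400] if n=="scene" else im[110:320,100:400]
    cv2.imwrite(f"pics/{n}1.png",cv2.cvtColor(cv2.resize(im,None,fx=2.6,fy=2.6,interpolation=cv2.INTER_CUBIC),cv2.COLOR_RGB2BGR))
E
```

```text
t 3.15 tray now [-0.053   0.0255] z 0.1487 yaw rel -89.86 F [-0.2 -0.   0.1] w 0.040107675234965605 j [ 18.  21. -10.  -0. -60. -32.]
target [0.64101935 0.00499073] shift [ 0.0015 -0.0005  0.0827] turn z 0.0024
```

View pics/scene1.png

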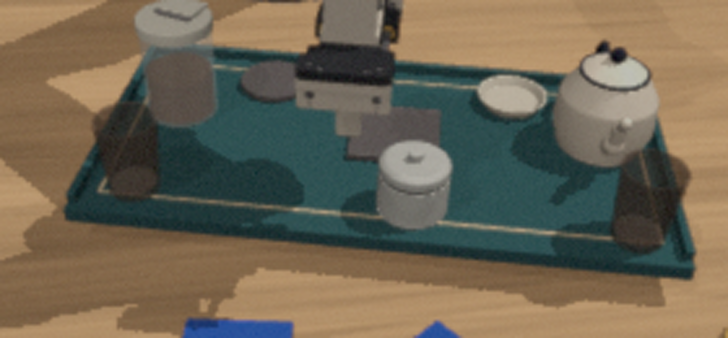

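View pics/top1.png

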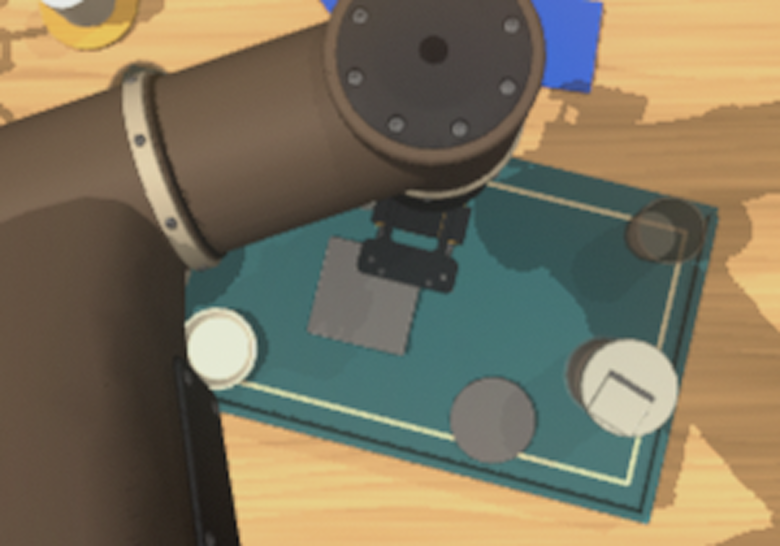

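The scene crop shows the fingers (348,120) clear of the box (415,185), on its right-hand side along the tray. Next the tool descends.

step_arm:
  increments:
    - [[0.0015,0,0.01],[0,0,0.0024],0.545]
    - [[0.0015,0,0.025],[0,0,0.0024],0.545]
    - [[0.0015,0,0.04],[0,0,0.0024],0.545]
    - [[0.0015,0,0.055],[0,0,0.0024],0.545]
    - [[0.0015,0,0.068],[0,0,0.0024],0.545]
    - [[0.0015,0,0.077],[0,0,0.0024],0.545]
    - [[0.0015,0,0.082],[0,0,0.0024],0.545]
    - [[0.0015,0,0.0827],[0,0,0.0024],0.545]
    - [[0.0015,0,0.0827],[0,0,0.0024],0.545]

```text
time_s: 4.15
tcp_pos: [0.6408, 0.0055, 0.0678]
eef_rot: [-180.0, 0.0, -104.6]
contact_force: [-0.1, 0.6, -0.3]
gripper_width: 0.0401
```

```bash
python3 go.py -0.0525 0.155 0.066 -90
```

```text
t 4.15 tray now [-0.0528  0.0244] z 0.0678 yaw rel -89.94 F [-0.1  0.6 -0.3] w 0.040059169951303986 j [ 18.  25. -15.   0. -50. -33.]
target [0.67415972 0.1317293 ] shift [-0.1306 -0.0004  0.0018] turn z 0.0011
```

step_arm:
  increments:
    - [[-0.004,0,0],[0,0,0],0.545]
    - [[-0.01,0,0],[0,0,0],0.545]
    - [[-0.015,0,0],[0,0,0],0.545]
    - [[-0.018,0,0],[0,0,0],0.545]
    - [[-0.021,0,0],[0,0,0],0.545]
    - [[-0.024,0,0],[0,0,0],0.545]
    - [[-0.027,0,0],[0,0,0],0.545]
    - [[-0.03,0,0],[0,0,0],0.545]
    - [[-0.034,0,0],[0,0,0],0.545]
    - [[-0.038,0,0],[0,0,0],0.545]

```text
time_s: 5.15
tcp_pos: [0.65, 0.0423, 0.0674]
eef_rot: [180.0, -0.0, -104.6]
contact_force: [-0.3, -2.1, 0.8]
gripper_width: 0.0397
```

step_arm:
  increments:
    - [[-0.004,0,0],[0,0,0],0.545]
    - [[-0.008,0,0],[0,0,0],0.545]
    - [[-0.012,0,0],[0,0,0],0.545]
    - [[-0.016,0,0],[0,0,0],0.545]
    - [[-0.02,0,0],[0,0,0],0.545]
    - [[-0.024,0,0],[0,0,0],0.545]
    - [[-0.028,0,0],[0,0,0],0.545]
    - [[-0.032,0,0],[0,0,0],0.545]
    - [[-0.036,0,0],[0,0,0],0.545]
    - [[-0.04,0,0],[0,0,0],0.545]

```text
time_s: 6.15
tcp_pos: [0.6603, 0.0812, 0.0675]
eef_rot: [180.0, -0.0, -104.6]
contact_force: [-1.0, -1.8, 0.5]
gripper_width: 0.0397
```

```bash
python3 go.py -0.0525 0.155 0.066 -90; python3 - <<'E'
from plant import r
import cv2
for n in ["scene"]:
    c=r.capture(n); im=c["color"]
    im=im[110:260,120:400]
    cv2.imwrite(f"pics/{n}2.png",cv2.cvtColor(cv2.resize(im,None,fx=2.6,fy=2.6,interpolation=cv2.INTER_CUBIC),cv2.COLOR_RGB2BGR))
E
```

```text
t 6.15 tray now [-0.0532  0.1026] z 0.0675 yaw rel -89.94 F [-1.  -1.8  0.5] w 0.03969460801398414 j [ 24.  27. -11.   0. -51. -38.]
target [0.67415972 0.1317293 ] shift [-0.0524 -0.0007  0.0015] turn z 0.001
```

View pics/scene2.png

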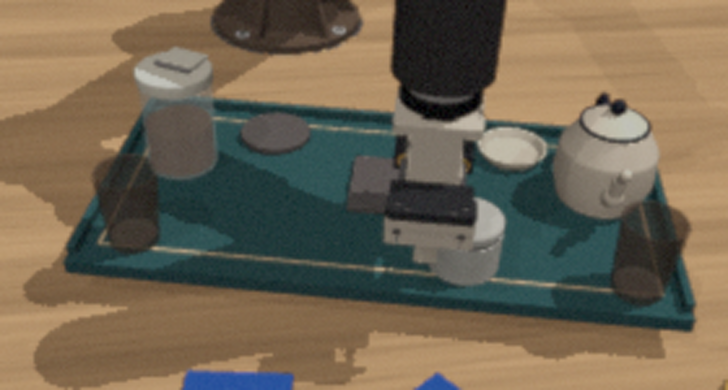

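The box is moving upright, cradled by the fingers, now at (470,245). I push on about 53 mm.

step_arm:
  increments:
    - [[-0.004,0,0],[0,0,0],0.545]
    - [[-0.008,0,0],[0,0,0],0.545]
    - [[-0.013,0,0],[0,0,0],0.545]
    - [[-0.018,0,0],[0,0,0],0.545]
    - [[-0.023,0,0],[0,0,0],0.545]
    - [[-0.028,0,0],[0,0,0],0.545]
    - [[-0.033,0,0],[0,0,0],0.545]
    - [[-0.037,0,0],[0,0,0],0.545]
    - [[-0.041,0,0],[0,0,0],0.545]
    - [[-0.044,0,0],[0,0,0],0.545]

```text
time_s: 7.2
tcp_pos: [0.6714, 0.1239, 0.0675]
eef_rot: [-180.0, 0.0, -104.6]
contact_force: [-0.1, -1.3, -0.1]
gripper_width: 0.04
```

step_arm:
  increments:
    - [[-0.003,0,0],[0,0,0],0.545]
    - [[-0.005,0,0],[0,0,0],0.545]
    - [[-0.007,0,0],[0,0,0],0.545]
    - [[-0.008,0,0],[0,0,0],0.545]
    - [[-0.008,0,0],[0,0,0],0.545]
    - [[0,0,0],[0,0,0],0.545]
    - [[0.01,0,0],[0,0,0],0.545]
    - [[0.022,0,0],[0,0,0],0.545]
    - [[0.034,0,0],[0,0,0],0.545]
    - [[0.04,0,0],[0,0,0],0.545]

```text
time_s: 8.2
tcp_pos: [0.6607, 0.0831, 0.0676]
eef_rot: [180.0, -0.0, -104.7]
contact_force: [0.6, 0.6, -0.3]
gripper_width: 0.04
```

```bash
python3 go.py -0.24 0.0645 0.19 0
```

```text
t 8.2 tray now [-0.0532  0.1046] z 0.0676 yaw rel -90.01 F [ 0.6  0.6 -0.3] w 0.039966545944073215 j [ 24.  27. -11.  -0. -52. -39.]
target [0.46986441 0.09160701] shift [ 0.0401  0.1868 -0.1224] turn z -1.571
```

step_arm:
  increments:
    - [[0,0,-0.01],[0,0,0],0.545]
    - [[0,0,-0.03],[0,0,0],0.545]
    - [[0,0,-0.055],[0,0,0],0.545]
    - [[0,0,-0.08],[0,0,-0.03],0.545]
    - [[0.005,0.015,-0.105],[0,0,-0.1],0.545]
    - [[0.01,0.035,-0.12],[0,0,-0.2],0.545]
    - [[0.015,0.06,-0.1224],[0,0,-0.32],0.45]
    - [[0.02,0.085,-0.1224],[0,0,-0.44],0.43]
    - [[0.025,0.11,-0.1224],[0,0,-0.56],0.43]
    - [[0.03,0.13,-0.1224],[0,0,-0.66],0.43]

```text
time_s: 9.2
tcp_pos: [0.5268, 0.0888, 0.191]
eef_rot: [-179.9, 0.0, -66.5]
contact_force: [-0.2, 0.4, 0.0]
gripper_width: 0.0497
```

```bash
python3 go.py -0.245 0.0645 0.19 0
```

```text
t 9.2 tray now [-0.1842  0.0762] z 0.191 yaw rel -51.83 F [-0.2  0.4  0. ] w 0.049671500759346045 j [ 31.   9. -20.   0. -61.  -7.]
target [0.46502706 0.09287191] shift [-0.0284  0.0551  0.001 ] turn z -0.9046
```

step_arm:
  increments:
    - [[-0.002,0.004,0],[0,0,-0.06],0.43]
    - [[-0.006,0.012,0],[0,0,-0.16],0.43]
    - [[-0.01,0.02,0],[0,0,-0.27],0.43]
    - [[-0.014,0.028,0],[0,0,-0.38],0.43]
    - [[-0.018,0.036,0],[0,0,-0.5],0.43]
    - [[-0.022,0.044,0],[0,0,-0.62],0.43]
    - [[-0.026,0.051,0],[0,0,-0.74],0.43]
    - [[-0.0284,0.0551,0],[0,0,-0.84],0.43]
    - [[-0.0284,0.0551,0],[0,0,-0.9046],0.43]
    - [[-0.0284,0.0551,0],[0,0,-0.9046],0.43]

```text
time_s: 10.2
tcp_pos: [0.4662, 0.0933, 0.1908]
eef_rot: [-179.9, -0.1, -14.9]
contact_force: [-0.5, -1.0, 0.3]
gripper_width: 0.0504
```

```bash
python3 go.py -0.245 0.0645 0.1 0; cat > pic.py <<'E'
from plant import r
import cv2,sys,pickle
k=sys.argv[1]; d={}
for n in sys.argv[2:]:
    c=r.capture(n); im=c["color"]; d[n]=c
    if n!="wrist": im=im[110:260,120:400] if n=="scene" else im[110:320,100:400]
    f=2.6 if n!="wrist" else 1.5
    cv2.imwrite(f"pics/{n}{k}.png",cv2.cvtColor(cv2.resize(im,None,fx=f,fy=f,interpolation=cv2.INTER_CUBIC),cv2.COLOR_RGB2BGR))
pickle.dump(d,open(f"c{k}.pkl","wb"))
E
python3 pic.py 3 scene top wrist
```

```text
t 10.2 tray now [-0.244   0.0652] z 0.1908 yaw rel -0.22 F [-0.5 -1.   0.3] w 0.05042433594102334 j [ 35.   3. -27.   0. -60.  40.]
target [0.46502706 0.09287191] shift [-0.001   0.0007  0.0908] turn z -0.0039
```

View pics/scene3.png

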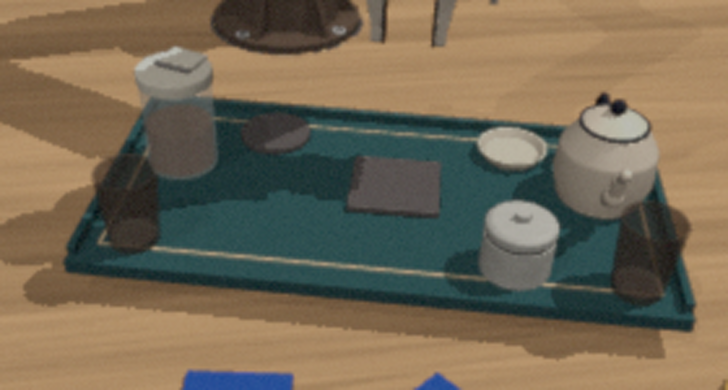

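View pics/top3.png

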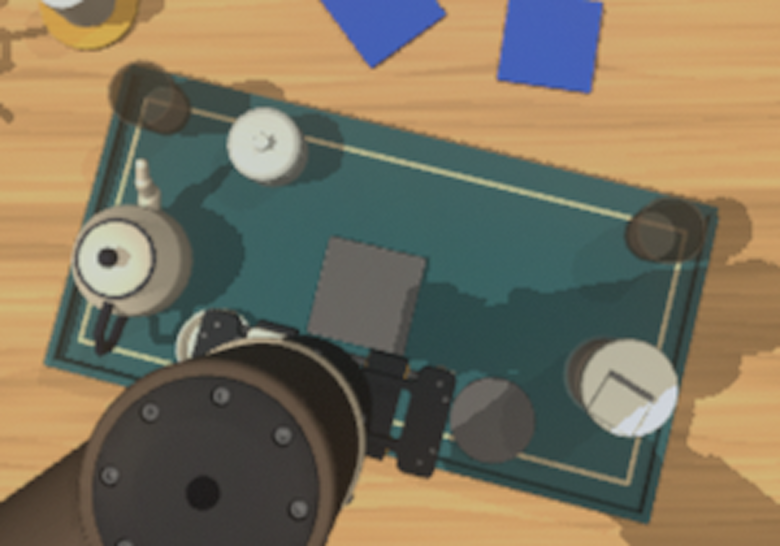

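View pics/wrist3.png

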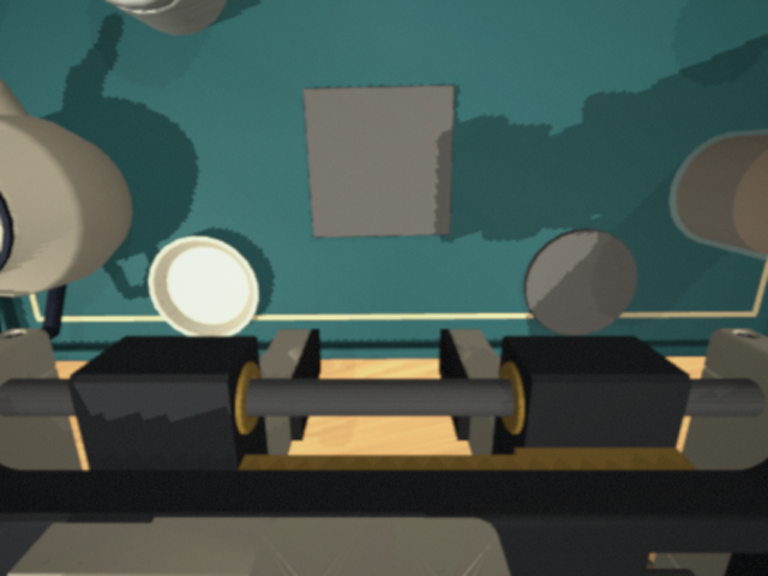

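The scene crop shows the box upright at (520,245), well aside. The wrist view shows the coaster (380,160) centred between the fingers, with the spoon rest (205,285) and round coaster (580,280) clear. Next the tool descends behind the coaster.

step_arm:
  increments:
    - [[-0.001,0.0007,0.01],[0,0,-0.0039],0.43]
    - [[-0.001,0.0007,0.03],[0,0,-0.0039],0.43]
    - [[-0.001,0.0007,0.055],[0,0,-0.0039],0.43]
    - [[-0.001,0.0007,0.08],[0,0,-0.0039],0.43]
    - [[-0.001,0.0007,0.1],[0,0,-0.0039],0.43]
    - [[-0.001,0.0007,0.115],[0,0,-0.0039],0.43]
    - [[-0.001,0.0007,0.125],[0,0,-0.0039],0.43]
    - [[-0.001,0.0007,0.13],[0,0,-0.0039],0.43]
    - [[-0.001,0.0007,0.13],[0,0,-0.0039],0.43]
    - [[-0.001,0.0007,0.13],[0,0,-0.0039],0.43]

```text
time_s: 11.35
tcp_pos: [0.4652, 0.0927, 0.0603]
eef_rot: [-180.0, -0.0, -14.7]
contact_force: [0.3, 0.3, -0.6]
gripper_width: 0.0501
```

```bash
python3 go.py -0.245 0.0645 0.0485 0
```

```text
t 11.35 tray now [-0.2448  0.0644] z 0.0603 yaw rel -0.08 F [ 0.3  0.3 -0.6] w 0.05013933775530632 j [ 35.  12. -36.   0. -41.  40.]
target [0.46502706 0.09287191] shift [-0.0002 -0.0001  0.0118] turn z -0.0013
```

step_arm:
  increments:
    - [[0,0,0.003],[0,0,-0.001],0.43]
    - [[0,0,0.006],[0,0,-0.001],0.43]
    - [[0,0,0.009],[0,0,-0.001],0.43]
    - [[0,0,0.011],[0,0,-0.001],0.43]
    - [[0,0,0.012],[0,0,-0.001],0.43]
    - [[0,0,0.012],[0,0,-0.001],0.43]
    - [[0,0,0.012],[0,0,-0.001],0.43]

```text
time_s: 12.05
tcp_pos: [0.4649, 0.0925, 0.0479]
eef_rot: [180.0, 0.0, -14.7]
contact_force: [0.4, 0.3, 1.1]
gripper_width: 0.0501
```

```bash
python3 go.py -0.0795 0.0645 0.0485 0; python3 pic.py 4 scene wrist
```

```text
t 12.05 tray now [-0.245   0.0641] z 0.0479 yaw rel -0.02 F [0.4 0.3 1.1] w 0.05006651794879435 j [ 35.  13. -37.   0. -39.  40.]
target [0.62514335 0.05100372] shift [ 0.1655 -0.0005 -0.0006] turn z -0.0003
```

View pics/wrist4.png

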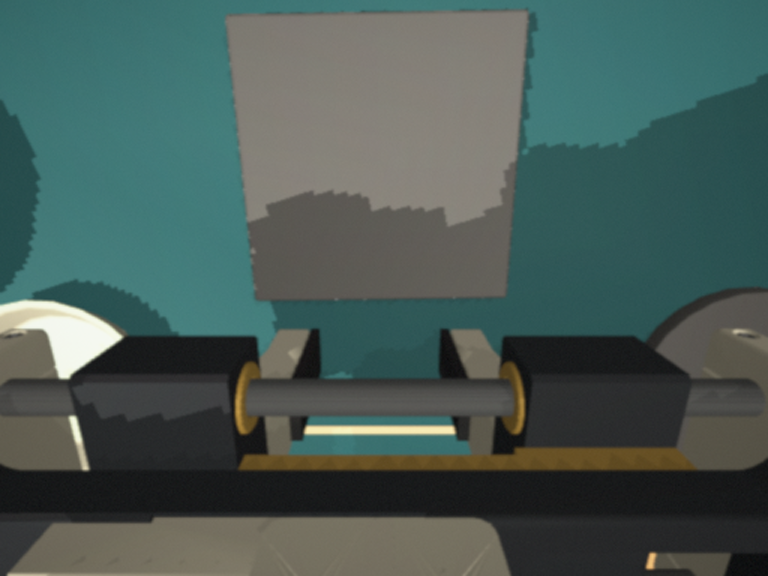

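View pics/scene4.png

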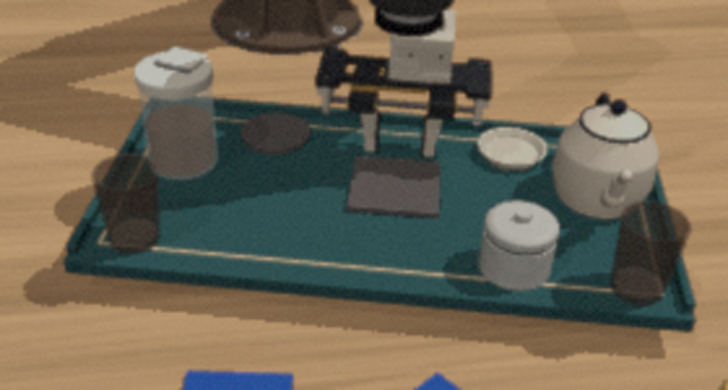

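The wrist view shows the coaster (380,160) square and centred ahead of both fingers. I push slowly, stopping short so I can measure.

step_arm:
  increments:
    - [[0.003,0,-0.001],[0,0,0],0.43]
    - [[0.006,0,-0.001],[0,0,0],0.43]
    - [[0.009,0,-0.001],[0,0,0],0.43]
    - [[0.012,0,-0.001],[0,0,0],0.43]
    - [[0.015,0,-0.001],[0,0,0],0.43]
    - [[0.018,0,-0.001],[0,0,0],0.43]
    - [[0.021,0,-0.001],[0,0,0],0.43]
    - [[0.025,0,-0.001],[0,0,0],0.43]
    - [[0.029,0,-0.001],[0,0,0],0.43]
    - [[0.033,0,-0.001],[0,0,0],0.43]

```text
time_s: 13.15
tcp_pos: [0.4971, 0.084, 0.0488]
eef_rot: [180.0, 0.0, -14.7]
contact_force: [-0.5, -0.1, -0.1]
gripper_width: 0.0501
```

step_arm:
  increments:
    - [[0.004,0,0],[0,0,0],0.43]
    - [[0.008,0,0],[0,0,0],0.43]
    - [[0.013,0,0],[0,0,0],0.43]
    - [[0.018,0,0],[0,0,0],0.43]
    - [[0.023,0,0],[0,0,0],0.43]
    - [[0.028,0,0],[0,0,0],0.43]
    - [[0.033,0,0],[0,0,0],0.43]
    - [[0.038,0,0],[0,0,0],0.43]
    - [[0.043,0,0],[0,0,0],0.43]
    - [[0.048,0,0],[0,0,0],0.43]

```text
time_s: 14.15
tcp_pos: [0.5436, 0.0718, 0.0488]
eef_rot: [180.0, 0.0, -14.7]
contact_force: [-0.8, 0.0, -0.3]
gripper_width: 0.0502
```

```bash
python3 go.py -0.0795 0.0645 0.0485 0; python3 pic.py 5 scene wrist
```

```text
t 14.15 tray now [-0.1637  0.064 ] z 0.0488 yaw rel -0.02 F [-0.8  0.  -0.3] w 0.0501764418022704 j [ 28.  19. -28.   0. -43.  47.]
target [0.62514335 0.05100372] shift [ 0.0842 -0.0005  0.0003] turn z -0.0003
```

View pics/wrist5.png

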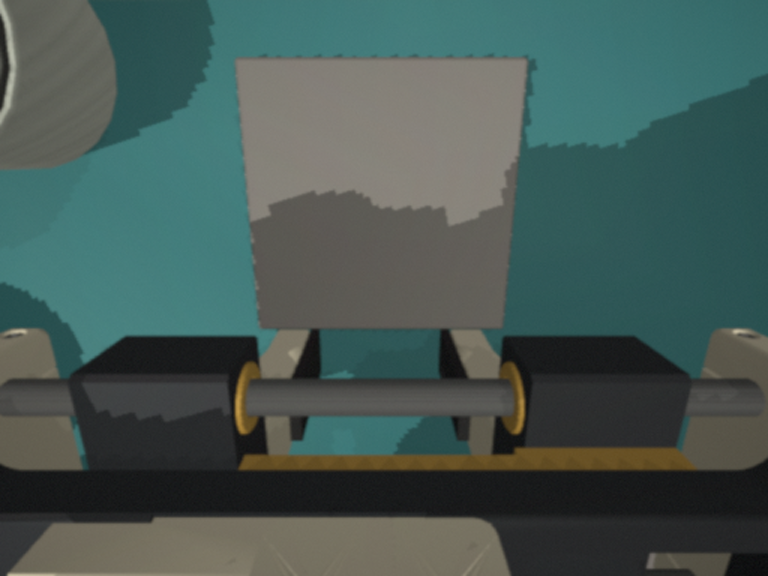

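View pics/scene5.png

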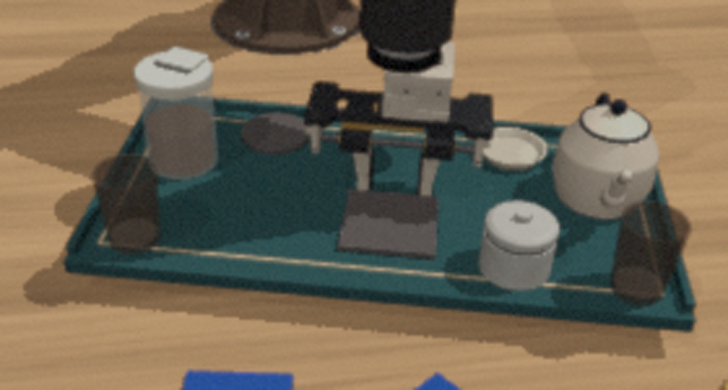

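The coaster lies flush against both fingers (wrist view, back edge at row 328), and the box is untouched at (520,245).

step_arm:
  increments:
    - [[0.004,0,0],[0,0,0],0.43]
    - [[0.008,0,0],[0,0,0],0.43]
    - [[0.012,0,0],[0,0,0],0.43]
    - [[0.016,0,0],[0,0,0],0.43]
    - [[0.02,0,0],[0,0,0],0.43]
    - [[0.024,0,0],[0,0,0],0.43]
    - [[0.028,0,0],[0,0,0],0.43]
    - [[0.032,0,0],[0,0,0],0.43]
    - [[0.036,0,0],[0,0,0],0.43]
    - [[0.04,0,0],[0,0,0],0.43]

```text
time_s: 15.25
tcp_pos: [0.5822, 0.0617, 0.0488]
eef_rot: [180.0, 0.0, -14.7]
contact_force: [-0.8, 0.9, 0.3]
gripper_width: 0.05
```

step_arm:
  increments:
    - [[0.004,0,0],[0,0,0],0.43]
    - [[0.008,0,0],[0,0,0],0.43]
    - [[0.012,0,0],[0,0,0],0.43]
    - [[0.016,0,0],[0,0,0],0.43]
    - [[0.02,0,0],[0,0,0],0.43]
    - [[0.023,0,0],[0,0,0],0.43]
    - [[0.026,0,0],[0,0,0],0.43]
    - [[0.028,0,0],[0,0,0],0.43]
    - [[0.03,0,0],[0,0,0],0.43]
    - [[0.03,0,0],[0,0,0],0.43]

```text
time_s: 16.25
tcp_pos: [0.6112, 0.0542, 0.0489]
eef_rot: [-180.0, -0.0, -14.7]
contact_force: [0.6, 0.2, 0.4]
gripper_width: 0.05
```

```bash
python3 go.py -0.0795 0.0645 0.0485 0; python3 pic.py 6 scene wrist top
```

```text
t 16.25 tray now [-0.0938  0.0641] z 0.0489 yaw rel -0.02 F [0.6 0.2 0.4] w 0.050036092605537694 j [ 23.  24. -19.   0. -46.  52.]
target [0.62514335 0.05100372] shift [ 0.0143 -0.0004  0.0004] turn z -0.0003
```

View pics/wrist6.png

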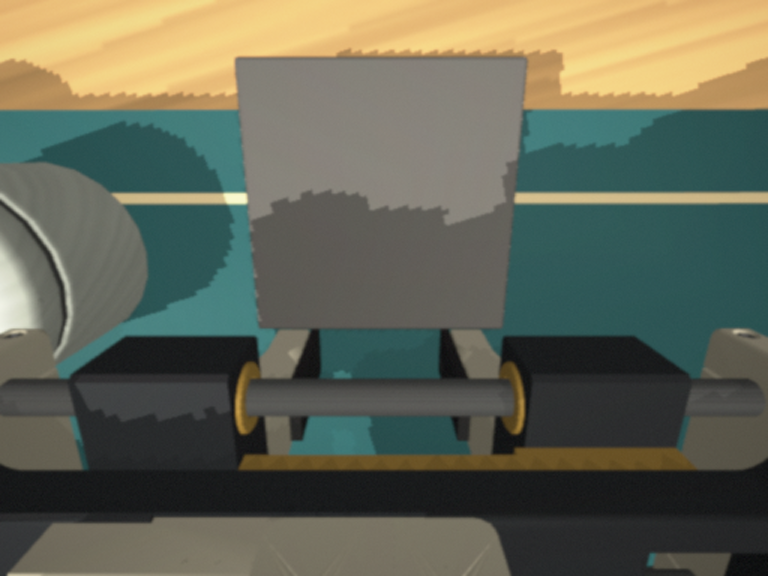

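View pics/scene6.png

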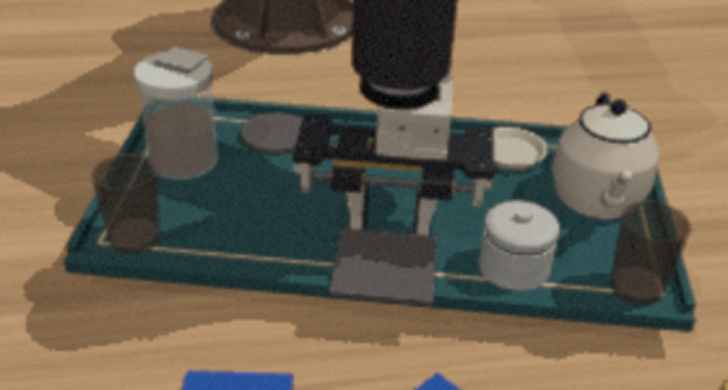

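View pics/top6.png

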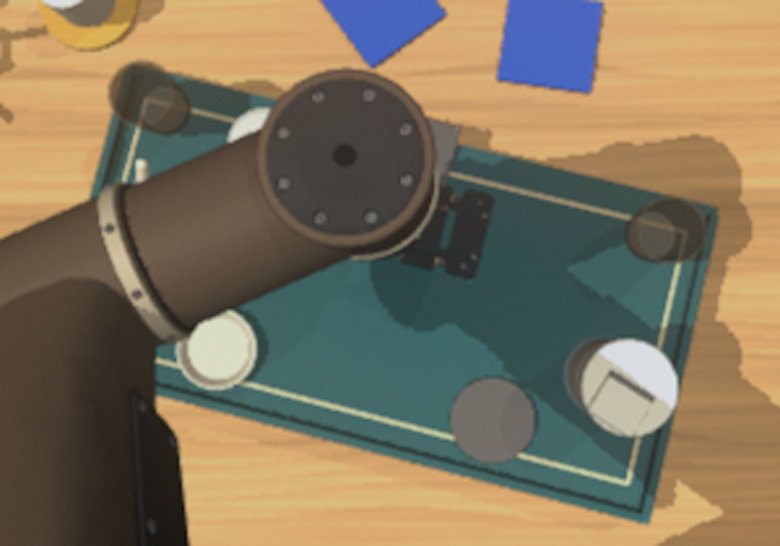

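The wrist view shows the tray edge at row ~109, with the coaster front (row 58) already past it and square. I measure the overhang in that view.

```bash
cat > wm.py <<'E'
import sys,pickle; from h import *; from plant import r
from scipy.spatial.transform import Rotation as Ro
k=sys.argv[1]; c=pickle.load(open(f"c{k}.pkl","rb"))["wrist"]; s=r.get_state()
T=np.eye(4); T[:3,:3]=Ro.from_euler("xyz",s["eef_rot"],degrees=True).as_matrix(); T[:3,3]=s["tcp_pos"]
W=T@np.array(c["T_tool_cam"]); Wi=np.linalg.inv(W)
cc=dict(rvec=cv2.Rodrigues(Wi[:3,:3])[0],tvec=Wi[:3,3],intrinsics=c["intrinsics"])
im=cv2.GaussianBlur(c["color"],(3,3),0).astype(float)
def trans(cols,lo,hi,ch):
    P=[]
    for u in cols:
        v=ch(im[lo:hi,u]); a,b=v[:5].mean(),v[-5:].mean(); m=(a+b)/2; q=np.where((v[:-1]-m)*(v[1:]-m)<=0)[0]
        if len(q): i=q[0]; P.append((u,lo+i+(v[i]-m)/(v[i]-v[i+1]+1e-9)))
    return np.array(P)
rb=lambda a:a[:,0]-a[:,2]
f0,f1,b0,b1,e0,e1=map(int,sys.argv[2:8])
def rep(n,P,z):
    t=tray(cast(cc,P,z)); a=np.polyfit(t[:,1],t[:,0],1,w=None); g=abs(t[:,0]-np.polyval(a,t[:,1])); ok=g<2.5*np.median(g)+1e-4; a=np.polyfit(t[ok,1],t[ok,0],1)
    x=np.polyval(a,0.0645); print(n,"row",round(np.median(P[:,1]),1),"tray x@.0645",round(x,4),"slope deg",round(np.degrees(a[0]),2),"n",ok.sum()); return x
F=rep("front",trans(range(170,340),f0,f1,rb),.053)
B=rep("back",trans(list(range(185,205))+list(range(215,290)),b0,b1,rb),.053)
cols=[u for u in list(range(int(sys.argv[8]) if len(sys.argv)>8 else 95,150))+list(range(365,420))]
E=rep("edge",trans(cols,e0,e1,rb),.045)
print("overhang",round((F-E)*1000,1),"length",round((F-B)*1000,1))
E
python3 wm.py 6 28 50 210 226 62 84
```

```text
front row 37.1 tray x@.0645 0.017 slope deg -0.19 n 167
back row 218.9 tray x@.0645 -0.0827 slope deg -0.55 n 93
edge row 72.6 tray x@.0645 0.0012 slope deg 0.05 n 110
overhang 15.8 length 99.7
```

The measured coaster length is 99.7 mm (true value 100) and the overhang is 15.8 mm, so 14 mm remain.

step_arm:
  increments:
    - [[0.002,0,0],[0,0,0],0.43]
    - [[0.004,0,0],[0,0,0],0.43]
    - [[0.006,0,0],[0,0,0],0.43]
    - [[0.008,0,0],[0,0,0],0.43]
    - [[0.01,0,0],[0,0,0],0.43]
    - [[0.0115,0,0],[0,0,0],0.43]
    - [[0.0125,0,0],[0,0,0],0.43]
    - [[0.0135,0,0],[0,0,0],0.43]
    - [[0.0135,0,0],[0,0,0],0.43]

```text
time_s: 17.3
tcp_pos: [0.6241, 0.0508, 0.0489]
eef_rot: [-180.0, -0.0, -14.7]
contact_force: [-0.5, 1.0, 0.8]
gripper_width: 0.05
```

```bash
python3 go.py -0.0795 0.0645 0.0485 0; python3 pic.py 7 wrist; python3 wm.py 7 28 50 210 226 78 110
```

```text
t 17.3 tray now [-0.0804  0.0641] z 0.0489 yaw rel -0.02 F [-0.5  1.   0.8] w 0.049964130045477756 j [ 22.  25. -18.   0. -47.  53.]
target [0.62514335 0.05100372] shift [ 0.0009 -0.0004  0.0004] turn z -0.0003
front row 37.3 tray x@.0645 0.0304 slope deg -0.2 n 170
back row 219.2 tray x@.0645 -0.0693 slope deg 0.05 n 91
edge row 98.2 tray x@.0645 0.0012 slope deg 0.09 n 110
overhang 29.1 length 99.7
```

View pics/wrist7.png

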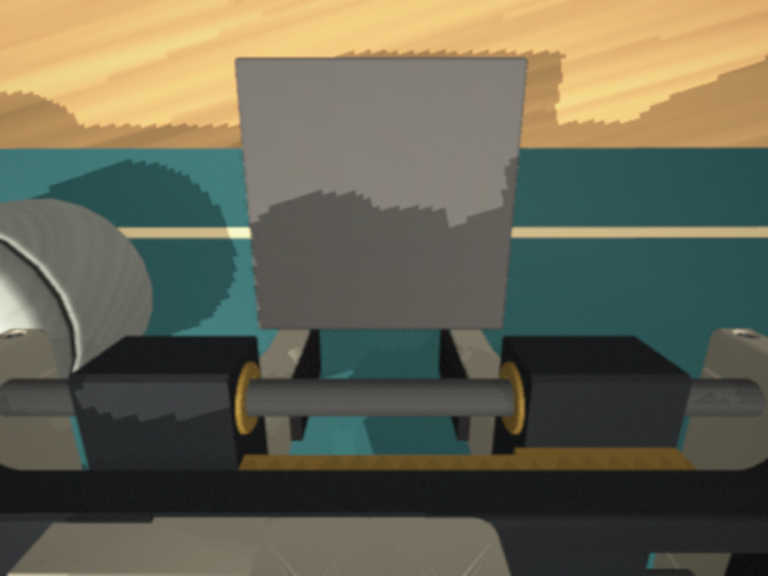

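The wrist view shows the tray edge at row 148 and the coaster front at row 58, square, with a 29.1 mm overhang. I add 0.9 mm, back straight off, then rise.

step_arm:
  increments:
    - [[0.0005,0,0],[0,0,0],0.43]
    - [[0.0009,0,0],[0,0,0],0.43]
    - [[0.0009,0,0],[0,0,0],0.43]
    - [[-0.001,0,0],[0,0,0],0.43]
    - [[-0.005,0,0],[0,0,0],0.43]
    - [[-0.013,0,0],[0,0,0],0.43]
    - [[-0.025,0,0],[0,0,0],0.43]
    - [[-0.037,0,-0.002],[0,0,0],0.43]
    - [[-0.045,0,-0.015],[0,0,0],0.43]
    - [[-0.045,0,-0.04],[0,0,0],0.43]

```text
time_s: 18.35
tcp_pos: [0.5778, 0.0622, 0.0887]
eef_rot: [179.9, 0.2, -14.6]
contact_force: [0.9, -0.1, 0.5]
gripper_width: 0.05
```

step_arm:
  increments:
    - [[0,0,-0.03],[0,0,0],0.43]
    - [[0,0,-0.06],[0,0,0],0.43]
    - [[-0.01,0,-0.09],[0,0,0],0.43]
    - [[-0.03,0,-0.11],[0,0,0],0.43]
    - [[-0.06,0,-0.12],[0,0,0],0.43]
    - [[-0.09,0,-0.12],[0,0,0],0.43]
    - [[-0.115,0,-0.12],[0,0,0],0.43]
    - [[-0.13,0,-0.12],[0,0,0],0.43]
    - [[-0.13,0,-0.12],[0,0,0],0.43]

```text
time_s: 19.25
tcp_pos: [0.4533, 0.0955, 0.2101]
eef_rot: [-179.9, -0.1, -14.6]
contact_force: [-0.2, 1.1, 0.3]
gripper_width: 0.0498
```

```bash
python3 go.py -0.25 0.0645 0.2 0; python3 pic.py 8 scene top wrist; python3 - <<'E'
import pickle; from h import *
c=pickle.load(open("c8.pkl","rb"))["top"]; im=c["color"]; g=im[:,:,0].astype(np.float32)-im[:,:,2]
s_=cv2.cvtColor(im,cv2.COLOR_RGB2HSV)[:,:,1].astype(np.float32)
t0=np.array([-.02,.0645])
def side(nx,ny,img,srange,sg):
    P=[]
    for s in srange:
        ds=np.linspace(.035,.065,121); q=t0+np.outer(ds,[nx,ny])+s*np.array([abs(ny),abs(nx)])
        px=proj(c,np.c_[world(q),np.full(len(q),.053)]).astype(np.float32)
        v=cv2.remap(img,px[None,:,0],px[None,:,1],cv2.INTER_LINEAR)[0]*sg
        k=np.where(v<(v[:20].mean()+v[-20:].mean())/2)[0]
        if len(k): P.append((s,ds[k[0]]))
    P=np.array(P);a=np.polyfit(P[:,0],P[:,1],1);return len(P),round(a[1],4),round(np.degrees(a[0]),2)
print("front",side(1,0,g,np.linspace(-.038,.038,39),-1),"L",side(0,1,g,np.linspace(-.04,-.025,10),1),"R",side(0,-1,g,np.linspace(-.04,-.025,10),1),"back",side(-1,0,g,np.linspace(-.038,.038,39),1))
hsv=cv2.cvtColor(im,cv2.COLOR_RGB2HSV); m=((hsv[:,:,1]<50)&(hsv[:,:,2]>140)).astype(np.uint8)
for k in cv2.findContours(m,cv2.RETR_EXTERNAL,cv2.CHAIN_APPROX_NONE)[0]:
    if cv2.contourArea(k)>300:
        a,b=k.reshape(-1,2).mean(0)
        if 105<a<395 and 120<b<320: 
            (p,rr)=cv2.minEnclosingCircle(cast(c,k.reshape(-1,2),.107).astype(np.float32)); print("bright",a,b,tray(p),rr)
E
```

```text
t 19.25 tray now [-0.257   0.0641] z 0.2101 yaw rel 0.08 F [-0.2  1.1  0.3] w 0.04975118855319397 j [ 36.   1. -26.  -0. -63.  39.]
target [0.46018971 0.09413681] shift [ 0.007  -0.0004  0.0101] turn z 0.0014
front (39, np.float64(0.052), np.float64(-1.24)) L (10, np.float64(0.0473), np.float64(-3.02)) R (10, np.float64(0.0523), np.float64(0.52)) back (39, np.float64(0.0494), np.float64(0.01))
bright 341.88235294117646 258.95098039215685 [[-0.19288618 -0.19682741]] 0.044276993721723557
bright 143.57692307692307 209.02564102564102 [[-0.19452401  0.30302798]] 0.03548993915319443
bright 200.8815789473684 164.98684210526315 [[-0.05342388  0.19286884]] 0.03507230803370476
```

View pics/top8.png

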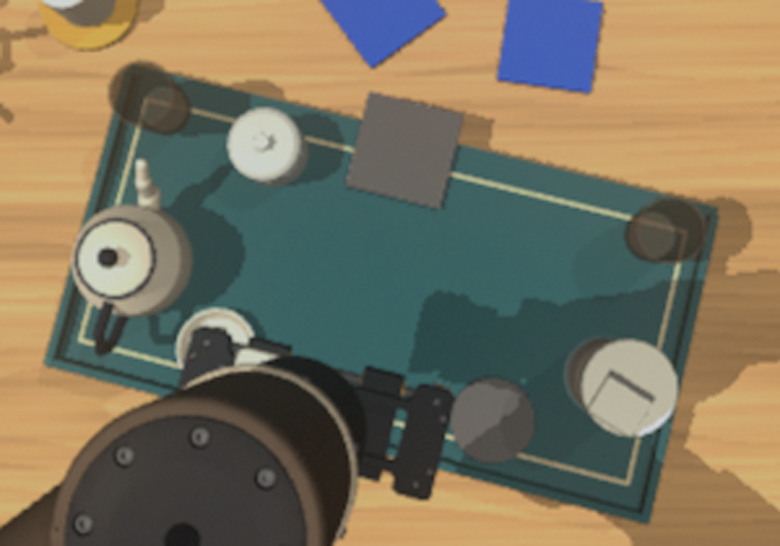

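View pics/scene8.png

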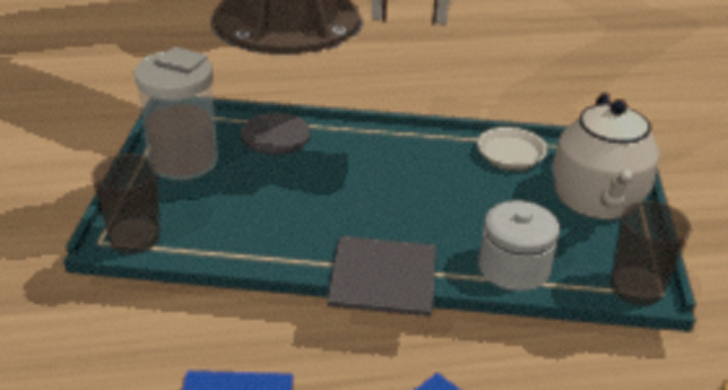

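View pics/wrist8.png

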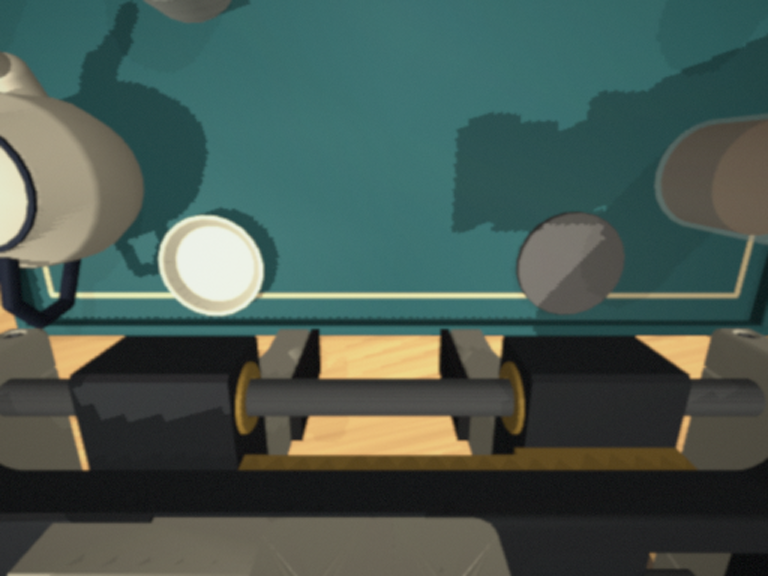

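Top crop: the coaster (405,150) overhangs square, the box (265,145) stands clear of it, and the other things sit where they started. The arm is raised behind the tray, touching nothing. I hand in.

```bash
python3 -c "
from plant import r
print(r.get_state()['contact_force']); print(r.close_job())"
```

```text
[-0.55816025  0.51032953  0.45191655]
the job is handed in; nothing more can be done
None
```

I pushed the sugar box about 105 mm along the tray towards the teapot end. I then pushed the square slate coaster straight out over the open edge with both fingertips, backed off, raised the arm and handed the job in at about 19 s.

**Coaster overhang:** the wrist view gave 29.1 mm just before a final 0.9 mm nudge. The top view afterwards gave about 30.6 mm from the coaster's back edge.

**Squareness:** the back edge measured within about 0.1° of the tray edge in both views. The front edge disagreed: the top view put it at 32 mm and 1.2° off. I put that down to the shadow and wood behind that edge, since the wrist view had shown the same edge about 0.2–0.3° from square.

**Box and the rest:** the box stands upright and fully on the tray, about 43 mm clear of the coaster. By eye, everything else on the tray is where it was. Contact force readings at the end of each move stayed around 2 N or less.

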